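Index a trolley wheel to valve-up on its tilted stand

ROBOT

A 7-joint arm with a two-finger parallel gripper is mounted at the origin on the work surface. World frame = base frame: x ahead of the robot, y to its left, z up, the work surface at z = 0. Lengths are in mm, angles in rad, forces in N, time in s.
With the tool pointing down it reaches from about 400 to 850 mm from the base axis. Payload 4.4 kg.
Tool frame: the origin (TCP) lies midway between the tips of the shut fingers; the grasp point (between the pads) lies 19 mm behind it (tcp_to_grasp is the distance from the TCP to the grasp point, in mm); x points along the fingers, y is the direction in which the jaws open and shut, and the axes are right-handed (so a half turn about x gives the same grasp; the last joint's range is limited). The gripper opens to 94 mm and grips with 3 to 60 N. Pads are 16 mm wide; open, the fingers measure 119 mm over their backs; the gripper's body (75 mm by 177 mm) begins 78 mm behind the grasp point.
Start: joints at [-1.208, 0.628, 0.038, 1.517, -0.027, 0.996, -0.02], TCP at [270.235, 591.178, 205.478] pointing down, gripper open.
Joint ranges: [-3.06, 3.06], [-0.37, 2.12], [-1.25, 1.32], [0.18, 2.47], [-1.1, 4.24], [0.23, 1.98], [-2.94, 2.94]. Speed limits (rad/s): [2.57, 2.57, 3.14, 3.14, 3.14, 3.14, 3.14].

INTERFACE

Orientations are given as a rotation vector (axis times angle).
In Python, from cell import * gives the robot as it stands.
- The arm moves only by the tool move_arm, never from a script. Its arguments are lists of equal length, an entry for each row: "travel": the shift along the tool's x, y, z in cm, a list of three; "rot": the turn, a rotation vector about the tool's x, y, z in degrees, a list of three; "fingers": the closure, from -1 (fully open) to 1 (shut). A call has 1 to 10 rows; each row shifts and turns the commanded pose from where the row before left it, along the tool's axes as they then stand; what a row does not reach is not made up. A row lasts 1/8 s, in which the tool goes at most 62.5 mm and 10.7 degrees, less where a joint would pass 70% of its speed; a pose out of reach is approached as far as the arm can. A call is refused whole if a number of a shift passes 6.25 or a number of a turn 10.7, either way. A call with a gripper value outside its range is refused whole. The fingers move at their own pace and stop on an object; "newtons" is the grip in N (left out, the last holds). Time passes only in rows, so rows that do not move let the fingers close. It gives the time, the measured TCP pose, the force and the opening at its end, in the units of the state.
- get_obs(): the state, without advancing time (a new reading comes with each control period).
- read_camera(name): name is "scene" or "top"; returns a dict with "pixels" (480x640x3 uint8, red, green, blue), "camera_matrix" (3x3 intrinsics, pixels), "k1" (the pictures are not rectified: a ray, as slopes to the right and down, at radius r is drawn at 1 + k1 r^2 times it, then the intrinsics apply), "cam_to_world" (4x4, takes a point from camera to world coordinates). Camera axes: x right, y down, z forward; pixel columns grow to the right and rows downward; lengths in mm; the calibration is good to about 2 mm. A picture is of the moment at which its call begins. There is no depth.
- hand_in(): hands the job in, once; it reports no verdict.
The state is a dict: "time": time; "joint_pos": joint angles; "joint_vel": joint speeds; "tau": joint torques, N m; "eef_pos": TCP position; "ee_rot": TCP orientation; "wrist_force": force on the tool from outside, world axes, zero at the start; "moment": the same for the moment, N m; "gripper_width": finger opening in mm.
Only numpy, scipy, OpenCV 4.12 (cv2) and the standard library are available. Lean on these libraries where they do the work, as an engineer would, in place of code of your own. Each camera call takes 0.05 s, during which the arm holds its last target.

TASK

The gas-bottle trolley's wheel is to be inflated next: with the fingertips push its spokes, one after another, to turn it until the valve stem is at the very top of the sloping wheel, pointing straight up the slope at twelve o'clock as seen from the robot, then draw the fingers clear and leave it standing still. Push steadily and gently on the spokes and do not spin the wheel; do not push on the tyre or the valve stem. Nothing is to be gripped or squeezed: leave the loose things on the stand and the table where they are.

Things in the scene. Friction and masses are not known exactly. Their poses are not given: they have to be found in the camera images.
- wheel (a joint): Wheel angle (rad) about its axle: 0 (or any whole turn, +-6.283) with the valve stem at the very top; grows counter-clockwise as seen from the robot (at 1.571 the stem is at 9 o'clock, the stand's +y). No stops. Starts near the bottom, 2.5 to 3.8. Stiff bearing: 0.22 N m of friction (3 N at 70 mm radius); it stays where it is left.
- hub (a point): Wheel centre, on the axle in the spokes' plane, 170 mm above the table. Axes are the stand's. Its face slopes 35 deg up away from the robot: the axle points up and to the robot along (-0.574, 0, 0.819) in these axes; the wheel's top (12 o'clock) lies along (0.819, 0, 0.574). Hub 52 mm dia. Its six straight steel spokes are 10 mm round bars, 60 deg apart, bare from radius 26 to 96 mm.
- stem (a point): Point on the valve stem, 80 mm from the axle, in the spokes' plane. The stem is a 12 mm brass rod with a 14 mm black cap, standing inward from the rim from radius 96 to 60 mm, midway between two spokes (spokes at 30, 90, 150, 210, 270, 330 deg from it).
- opening (a point): Middle of the empty opening between spokes opposite the stem, 68 mm from the axle, in the spokes' plane; turns with the wheel. Five of the six openings are empty and go right through: behind the spokes' plane a finger meets nothing for 40 mm beyond radius 30 mm.
- bar (a point): Middle of a fixed flat steel bar that bridges the wheel's face level through the axle, from 3 to 9 o'clock: 24 mm wide (12 up and 12 down the slope), 354 mm long, 18 to 28 mm in front of the spokes' plane (cap at its middle to 34 mm, 32 dia); this point is 23 mm in front. So a finger between spokes can work only above or only below the bar.
- stand: Blue steel stand, fixed. Origin on the table under the hub; x horizontal, away from the robot's side, y left, z up. Base plate 12 mm thick, from x -210 to +150 mm, 400 mm wide; post and spindle behind the wheel; two 24 mm square posts carry the bar's ends at y +-165 mm.
- tyre: Black rubber tyre, radius 103 to 130 mm, on a steel rim of inner radius 96; 50 mm wide, its front face 12 mm in front of the spokes' plane. Origin on the axle 38 mm behind that plane; z along the axle to the front, x to the stem's side.
- valve: The whole valve stem; origin on the axle in the spokes' plane, x towards the stem, z along the axle to the front.
- nut: loose round steel axle nut, 26 dia x 12 high, on the stand's base plate in front of the wheel; a bystander, not to be moved; origin at its underside
- dust_cap: loose black plastic hub dust cap, 44 dia x 20 high, on the base plate in front of the wheel; a bystander, not to be moved; origin at its underside
- shim: loose steel shim block 50 x 20 x 8, on the base plate in front of the wheel; a bystander, not to be moved; origin at its underside
- wrench: loose wrench lying on the table on the robot's left; a bystander, not to be moved; origin at its underside
- hammer: loose hammer lying on the table on the robot's right; a bystander, not to be moved; origin at its underside
- spray_can: loose upright grey can, 60 dia x 170 high, on the table left of the stand; a bystander, not to be moved; origin at its underside
- tube: loose square steel tube offcut, 160 x 40 x 40, lying on the table right of the stand; a bystander, not to be moved; origin at its underside
- bolt_tray: loose open grey plastic tray, 130 x 190 x 45 high, at the left; a bystander, not to be moved; origin at its underside

How it is judged (in metres and radians):
At the end, for the whole second after the job is handed in: The valve stem is at the top of the wheel within about 7 degrees either way (the stem point within 10 mm of the upright plane through the axle, and above the hub), and the wheel is still (height (world z) of stem above 0.2 m and y of stem in the frame of stand between -0.01 and 0.01 m and velocity of joint wheel between -0.05 and 0.05 rad/s); the robot touches nothing.
It fails at once if the tyre was pushed (over 3 N) (contact force between any of the fingers, the arm and tyre above 3 N).
It fails at once if the valve stem was pushed (over 3 N) (contact force between any of the fingers, the arm and valve above 3 N).
It fails at once if the wheel or its stand was pushed or squeezed hard (over 25 N) (contact force between any of the fingers, the arm and stand above 25 N).
It fails at once if the wheel was spun (over 6 rad/s) (velocity of joint wheel above 6 rad/s or velocity of joint wheel below -6 rad/s).
It fails at once if a loose thing was moved (over 20 mm), lifted or tipped (distance of any of nut, dust_cap, shim, wrench, hammer, spray_can, tube, bolt_tray from where it was at the start of the episode above 0.02 m or angle between spray_can's own z axis and vertical above 0.3 rad).
It also fails if it takes over 67 s, if anything falls off the work surface, if the arm or the gripper's body presses on something with over 40 N, if the wrist force passes 120 N, or if a joint passes its speed limit or range.

## Working session

There is one attempt and no reset: what is moved stays moved. The work goes in short steps, Python scripts to look and compute and a tool call to move; the robot and the scene stay as the last step left them, time stands still between calls to the robot, and variables do not carry over. Pictures are saved under pics/ and viewed, and the job is handed in when it is done.

Besides the shell and the picture viewer there is one more tool, called after "Call:" by a JSON object that holds its "fn" and its "kwargs". move_arm: Moves the arm, as the interface text tells. Its arguments: {"type":"object","properties":{"travel":{"type":"array"},"rot":{"type":"array"},"fingers":{"type":"array"},"newtons":{"type":"number"}},"required":["travel","rot","fingers"]}

```bash
ls; mkdir -p pics; python3 - <<'E'
from cell import *
import cv2
print(get_obs())
for n in ("scene","top"):
    r=read_camera(n); cv2.imwrite(f"pics/{n}0.png",r["pixels"][:,:,::-1]); print(n,r["camera_matrix"],r["k1"],r["cam_to_world"])
E
```

```text
pics
{'time': 0.0, 'joint_pos': array([-1.20780562,  0.6293164 ,  0.03843093,  1.5183516 , -0.02697575,
        0.99629972, -0.01998298]), 'joint_vel': array([-0.00128103, -0.00053776,  0.00012245,  0.00014613, -0.00066991,
        0.0019431 , -0.00015618]), 'tau': array([ 1.46726110e-03, -5.49722886e+01,  1.14335116e+00, -1.86637795e+01,
       -5.24954265e-02,  2.32932513e-02,  1.67525541e-04]), 'eef_pos': array([269.95086523, 590.56493538, 204.57844567]), 'ee_rot': array([ 0.33484934,  1.54487291, -0.3377299 ]), 'wrist_force': array([ 0.01661092,  0.71800435, -0.04250146]), 'moment': array([-0.06192385, -0.05095364, -0.02356768]), 'gripper_width': 94.12529659633546}
scene [[437.05919195   0.         321.07539385]
 [  0.         437.05919195 232.73863235]
 [  0.           0.           1.        ]] 0.005618047108489031 [[-8.70365553e-01  2.53017135e-01 -4.22428851e-01  9.47832702e+02]
 [ 4.92370362e-01  4.57535826e-01 -7.40427170e-01  7.78461233e+02]
 [ 5.93557227e-03 -8.52433750e-01 -5.22801560e-01  7.13597608e+02]
 [ 0.00000000e+00  0.00000000e+00  0.00000000e+00  1.00000000e+00]]
top [[509.52077828   0.         322.45733789]
 [  0.         509.52077828 236.2910089 ]
 [  0.           0.           1.        ]] 0.01812253633436627 [[-1.16776742e-02 -9.83406219e-01  1.81040993e-01  2.77505569e+02]
 [-9.99925451e-01  1.08387040e-02 -5.62278588e-03 -1.19943831e+01]
 [ 3.56723286e-03 -1.81093158e-01 -9.83459477e-01  1.36024688e+03]
 [ 0.00000000e+00  0.00000000e+00  0.00000000e+00  1.00000000e+00]]
```

View pics/scene0.png

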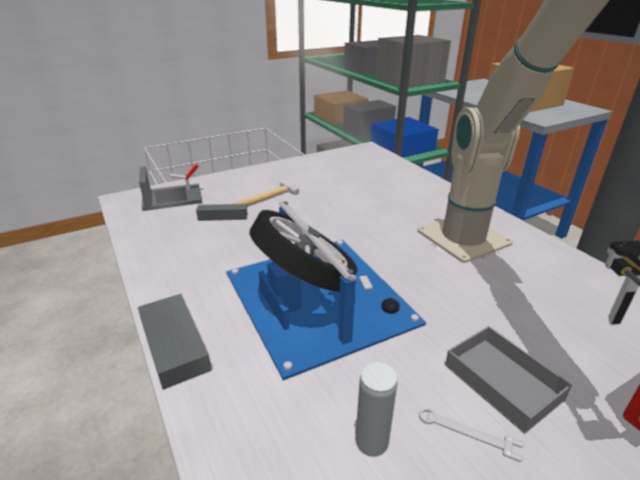

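View pics/top0.png

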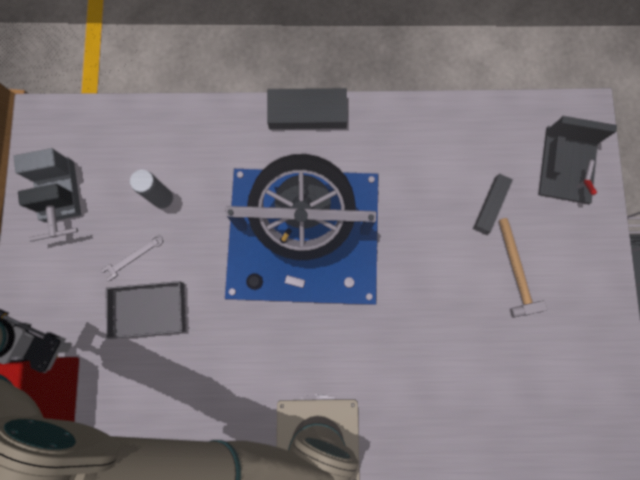

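```bash
cat > h.py <<'E'
from cell import *
import numpy as np, cv2
def undist(r,uv):
    K=r["camera_matrix"]; k=r["k1"]
    d=np.array([(uv[0]-K[0,2])/K[0,0],(uv[1]-K[1,2])/K[1,1]]); s=d.copy()
    for _ in range(20): s=d/(1+k*(s@s))
    return s
def ray(r,uv):
    s=undist(r,uv); T=r["cam_to_world"]; return T[:3,3], T[:3,:3]@np.array([s[0],s[1],1.])
def onplane(r,uv,p,n):
    o,d=ray(r,uv); return o+d*(((np.array(p)-o)@n)/(d@n))
def proj(r,P):
    T=r["cam_to_world"]; c=T[:3,:3].T@(np.array(P)-T[:3,3]); s=c[:2]/c[2]; s=s*(1+r["k1"]*(s@s)); K=r["camera_matrix"]
    return np.array([K[0,0]*s[0]+K[0,2],K[1,1]*s[1]+K[1,2]])
E
python3 - <<'E'
from h import *
r=read_camera("top"); im=r["pixels"]
hsv=cv2.cvtColor(im,cv2.COLOR_RGB2HSV)
m=((hsv[...,0]>100)&(hsv[...,0]<125)&(hsv[...,1]>120)).astype(np.uint8)
c=max(cv2.findContours(m,0,2)[0],key=cv2.contourArea)
h=cv2.convexHull(c); print(cv2.approxPolyDP(h,4,True)[:,0])
c2=im[145:310,215:390]; cv2.imwrite("pics/topz.png",cv2.resize(c2,None,fx=4,fy=3.6,interpolation=cv2.INTER_CUBIC)[:,:,::-1])
cv2.imwrite("pics/topz.png",cv2.resize(im[145:275,230:390],None,fx=5,fy=4.6,interpolation=cv2.INTER_CUBIC)[:598,:,::-1])
E
```

```text
[[231 222]
 [376 222]
 [374 303]
 [227 298]]
```

View pics/topz.png

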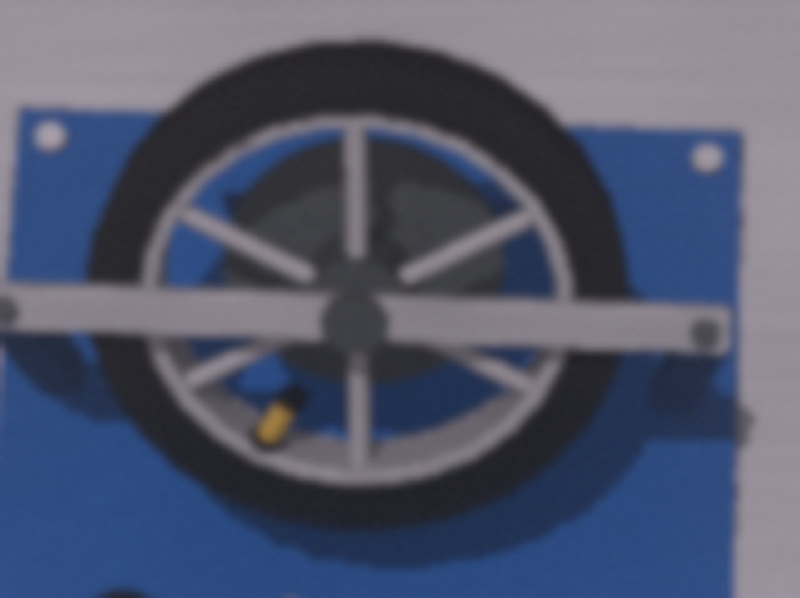

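```bash
cat >> h.py <<'E'
from scipy.spatial.transform import Rotation as R
E
python3 - <<'E'
from h import *
r=read_camera("top")
S=lambda x,y:(230+x/5-.4,145+y/4.6-.4)
a=onplane(r,S(5,312),[0,0,194],[0,0,1]); b=onplane(r,S(706,334),[0,0,194],[0,0,1]); c=onplane(r,S(355,322),[0,0,170+34*.819],[0,0,1])
print(a,b,c,np.linalg.norm(a-b))
for uv in [S(50,136),S(706,158)]: print(onplane(r,uv,[0,0,16],[0,0,1]))
for uv in [(232,292),(369,296.5)]: print(onplane(r,uv,[0,0,16],[0,0,1]))
o=get_obs(); print(R.from_rotvec(o["ee_rot"]).as_matrix().round(3))
E
```

```text
[551.45979567 196.03243204 194.        ] [ 536.42290429 -132.49925796  194.        ] [543.60267826  31.84725551 197.846     ] 328.8756291293237
[700.57087981 205.35618175  16.        ]
[ 683.21108786 -153.961252     16.        ]
[378.83901829 219.58556754  16.        ]
[ 362.90178095 -139.9854832    16.        ]
[[-0.     0.416  0.909]
 [-0.001  0.909 -0.416]
 [-1.    -0.001  0.   ]]
```

```bash
cat >> h.py <<'E'
yaw=np.radians(-2.65)
H=np.array([561,31.2,170.]); xs=np.array([np.cos(yaw),np.sin(yaw),0]); ys=np.array([-np.sin(yaw),np.cos(yaw),0]); zs=np.array([0,0,1.])
A=-.5736*xs+.8192*zs; U=.8192*xs+.5736*zs   # axle to front, up the slope; ys = 9 o'clock
def wheel(P): d=np.array(P)-H; return np.array([d@U,d@ys,d@A])   # up, left, front
def topang(r):
    im=r["pixels"]; hsv=cv2.cvtColor(im,cv2.COLOR_RGB2HSV)
    m=((hsv[...,0]>12)&(hsv[...,0]<28)&(hsv[...,1]>110)&(hsv[...,2]>70)).astype(np.uint8)
    m[:150]=0;m[275:]=0;m[:,:235]=0;m[:,375:]=0
    n,l,s,c=cv2.connectedComponentsWithStats(m)
    out=[]
    for i in range(1,n):
        if s[i,4]>5:
            w=wheel(onplane(r,c[i],H,A)); out.append((s[i,4],c[i].round(1),w.round(1),np.degrees(np.arctan2(w[1],w[0])).round(1)))
    return out
def draw(r,name,ang):
    im=r["pixels"][:,:,::-1].copy(); im=cv2.resize(im[145:275,230:390],None,fx=5,fy=4.6,interpolation=cv2.INTER_CUBIC)
    for k in range(6):
        t=np.radians(ang+30+60*k)
        for rad in (40,60,90):
            u=proj(r,H+rad*(np.cos(t)*U+np.sin(t)*ys)); cv2.circle(im,(int((u[0]-230+.4)*5),int((u[1]-145+.4)*4.6)),4,(0,0,255),-1)
    cv2.imwrite(name,im[:598])
E
python3 - <<'E'
from h import *
r=read_camera("top"); t=topang(r); print(t); draw(r,"pics/d0.png",t[0][3])
o=get_obs(); print(wheel(o["eef_pos"]))
E
```

```text
[(np.int32(33), array([284.5, 236.8]), array([-71.9,  40.4,  -0. ]), np.float64(150.7))]
[-239.13867734  545.63376469  210.22209798]
```

View pics/d0.png

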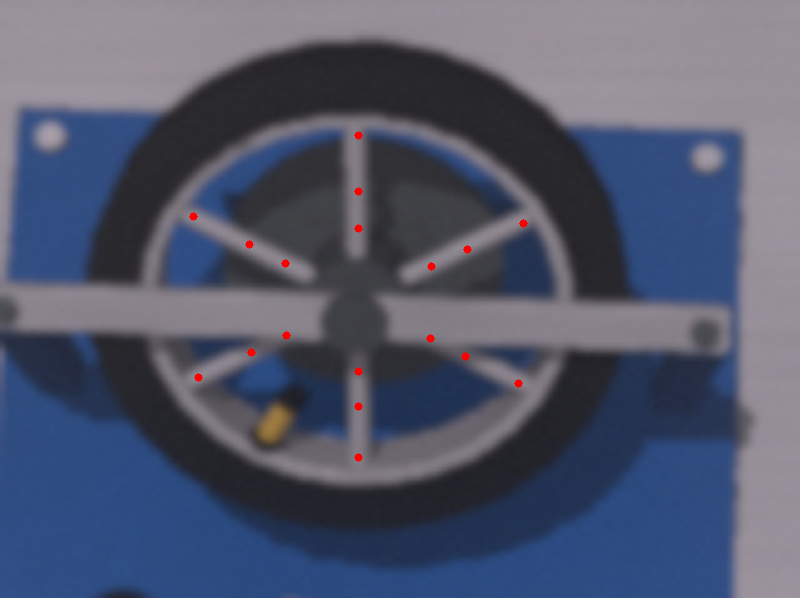

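```bash
python3 - <<'E'
from h import *
o=get_obs(); C=R.from_rotvec(o["ee_rot"]); T=R.from_matrix(np.c_[-A,ys,U])
v=np.degrees((C.inv()*T).as_rotvec()); print(v, v/6)
print(T.as_matrix().round(3))
E
```

```text
[-21.21356693 -34.57506998   6.7427254 ] [-3.53559449 -5.76251166  1.12378757]
[[ 0.573  0.046  0.818]
 [-0.027  0.999 -0.038]
 [-0.819  0.     0.574]]
```

Call:
{"fn": "move_arm", "kwargs": {"travel": [[-4,0,0],[-4,0,0],[0,0,0],[0,0,0],[0,0,0],[0,0,0],[0,0,0],[0,0,0],[0,0,0]], "rot": [[0,0,0],[0,0,0],[-3.536,-5.763,1.124],[-3.536,-5.763,1.124],[-3.536,-5.763,1.124],[-3.536,-5.763,1.124],[-3.536,-5.763,1.124],[-3.536,-5.763,1.124],[0,0,0]], "fingers": [1,1,1,1,1,1,1,1,1], "newtons": 10}}

```text
time: 1.38
eef_pos: [267.0, 591.4, 283.8]
ee_rot: [0.018, 0.961, -0.04]
wrist_force: [0.2, 0.7, 0.5]
gripper_width: 7.3
```

```bash
cat > st.py <<'E'
from h import *
import sys
def st():
    o=get_obs(); M=R.from_rotvec(o["ee_rot"]).as_matrix(); T=np.c_[-A,ys,U]
    w=wheel(o["eef_pos"]); print("t",round(o["time"],2),"up,left,front",w.round(1),"ang",np.degrees(np.arctan2(w[1],w[0])).round(1),"rad",np.hypot(w[0],w[1]).round(1))
    print("rot err deg",np.degrees((R.from_matrix(M).inv()*R.from_matrix(T)).as_rotvec()).round(2),"F wheel",np.array([o["wrist_force"]@U,o["wrist_force"]@ys,o["wrist_force"]@A]).round(1),"grip",round(o["gripper_width"],1),o["joint_pos"].round(2))
if __name__=="__main__": st()
E
python3 st.py
```

```text
t 1.38 up,left,front [-196.5  546.   276.5] ang 109.8 rad 580.3
rot err deg [ 0.28 -0.09 -0.05] F wheel [0.4 0.7 0.3] grip 7.3 [-1.67  0.56  0.23  1.65  0.59  1.01 -0.29]
```

Call:
{"fn": "move_arm", "kwargs": {"travel": [[0,-4.5,2.2],[0,-4.5,2.2],[0,-4.5,2.2],[0,-4.5,2.2],[0,-4.5,2.2],[0,-4.5,2.2],[0,-4.5,2.2],[0,-4.5,2.2],[0,-4.5,2.2],[0,-4.5,2.2]], "rot": [[0,0,0],[0,0,0],[0,0,0],[0,0,0],[0,0,0],[0,0,0],[0,0,0],[0,0,0],[0,0,0],[0,0,0]], "fingers": [1,1,1,1,1,1,1,1,1,1]}}

```text
time: 2.62
eef_pos: [430.4, 130.4, 412.5]
ee_rot: [0.028, 0.96, -0.045]
wrist_force: [0.2, -0.3, 1.3]
gripper_width: 0.7
```

```bash
python3 st.py
```

```text
t 2.62 up,left,front [ 28.5  93.  276.1] ang 73.0 rad 97.3
rot err deg [-0.32  0.   -0.04] F wheel [ 0.9 -0.3  0.9] grip 0.7 [-1.37 -0.22  0.53  2.2   0.78  0.86  0.25]
```

Call:
{"fn": "move_arm", "kwargs": {"travel": [[3.6,-1.1,0.5],[3.8,-1.1,0.5],[3.8,-1.1,0.5],[3.8,-1.1,0.5],[3.8,-1.1,0.5],[3.8,-1.2,0.5],[0,0,0]], "rot": [[0,0,0],[0,0,0],[0,0,0],[0,0,0],[0,0,0],[0,0,0],[0,0,0]], "fingers": [1,1,1,1,1,1,1]}}

```text
time: 3.5
eef_pos: [545.4, 70.1, 295.6]
ee_rot: [0.001, 0.94, -0.07]
wrist_force: [-0.5, -0.4, 0.1]
gripper_width: 0.5
```

```bash
cat >> st.py <<'E'
    r=read_camera("top"); print(topang(r)); im=r["pixels"]
    cv2.imwrite(sys.argv[1],cv2.resize(im[145:275,230:390],None,fx=5,fy=4.6,interpolation=cv2.INTER_CUBIC)[:598,:,::-1]) if len(sys.argv)>1 else 0
E
python3 st.py pics/s1.png
```

```text
File "st.py", line 8
    r=read_camera("top"); print(topang(r)); im=r["pixels"]
IndentationError: unexpected indent
```

```bash
sed -i 's/if __name__=="__main__": st()/if __name__=="__main__":\n    st()/' st.py
python3 st.py pics/s1.png
```

```text
t 3.5 up,left,front [ 57.8  38.1 112.9] ang 33.4 rad 69.2
rot err deg [0.3  1.15 1.86] F wheel [-0.3 -0.4  0.3] grip 0.5 [-0.57  0.16  0.25  2.28  1.05  0.25  0.2 ]
[]
```

View pics/s1.png

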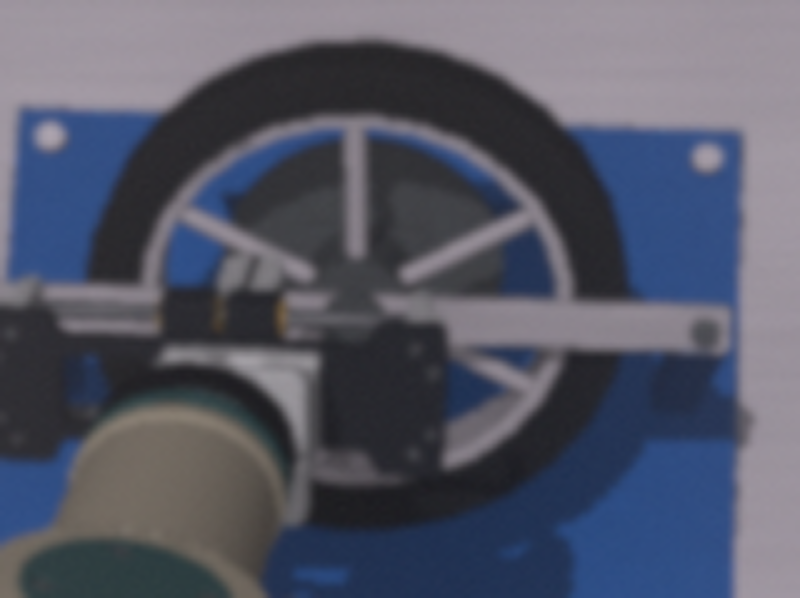

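Call:
{"fn": "move_arm", "kwargs": {"travel": [[0,0,0],[0,0,0],[0,0,0]], "rot": [[0.3,4.5,1],[0,4.5,0.9],[0,0,0]], "fingers": [1,1,1]}}

```text
time: 3.92
eef_pos: [547.0, 71.2, 297.7]
ee_rot: [0.013, 1.045, -0.055]
wrist_force: [-0.2, -0.3, -0.2]
gripper_width: 0.7
```

```bash
cat > goto.py <<'E'
# usage: goto.py up left front -> tool travel in cm (total)
from h import *
import sys
o=get_obs(); M=R.from_rotvec(o["ee_rot"]).as_matrix(); g=np.array([float(a) for a in sys.argv[1:4]])
P=H+g[0]*U+g[1]*ys+g[2]*A
print("travel cm",(M.T@(P-o["eef_pos"])/10).round(2))
E
python3 st.py; python3 goto.py 60 28 45
```

```text
t 3.92 up,left,front [ 60.3  39.3 113.7] ang 33.1 rad 72.0
rot err deg [ 0.22 -4.84  0.92] F wheel [-0.3 -0.3 -0.1] grip 0.7 [-0.36  0.17  0.05  2.17  0.54  0.36  0.75]
[]
travel cm [ 6.84 -1.    0.67]
```

Call:
{"fn": "move_arm", "kwargs": {"travel": [[1.4,-0.2,0.1],[1.4,-0.2,0.1],[1.4,-0.2,0.1],[1.4,-0.2,0.2],[1.3,-0.2,0.2],[0,0,0]], "rot": [[0,1,0.5],[0,1,0.5],[0,1,0],[0,0,0],[0,0,0],[0,0,0]], "fingers": [1,1,1,1,1,1]}}

```text
time: 4.72
eef_pos: [583.6, 58.4, 236.9]
ee_rot: [0.019, 1.103, -0.039]
wrist_force: [0.9, -0.3, 0.3]
gripper_width: 0.1
```

```bash
python3 st.py pics/s2.png;python3 goto.py 62 28 -8
```

```text
t 4.72 up,left,front [55.8 28.2 42.6] ang 26.8 rad 62.5
rot err deg [ 0.36 -8.17  0.03] F wheel [ 0.9 -0.2 -0.2] grip 0.1 [-0.23  0.32  0.01  2.13  0.48  0.26  0.87]
[]
travel cm [ 4.97 -0.05  1.3 ]
```

View pics/s2.png

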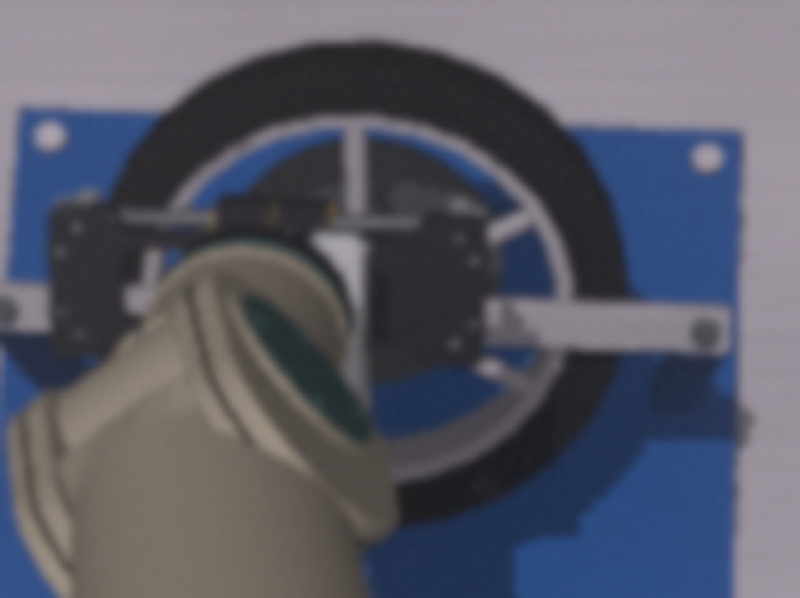

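Call:
{"fn": "move_arm", "kwargs": {"travel": [[0,0,0],[0,0,0],[0,0,0],[0,0,0],[0,0,0]], "rot": [[0,3,0],[0,3,0],[0,3,0],[0,3,0],[0,0,0]], "fingers": [1,1,1,1,1]}}

```text
time: 5.4
eef_pos: [585.0, 58.5, 238.8]
ee_rot: [0.026, 1.308, -0.037]
wrist_force: [0.3, -0.3, -0.7]
gripper_width: 0.5
```

```bash
python3 st.py;python3 goto.py 62 28 -8
```

```text
t 5.4 up,left,front [58.  28.3 43.4] ang 26.0 rad 64.6
rot err deg [  0.27 -19.95   0.  ] F wheel [-0.1 -0.3 -0.7] grip 0.5 [-0.03  0.38 -0.22  1.92  0.26  0.61  1.11]
[]
travel cm [ 4.67 -0.03  2.22]
```

Call:
{"fn": "move_arm", "kwargs": {"travel": [[1,0,0.35],[1,0,0.35],[1,0,0.35],[1,0,0.35],[0.7,0,0.3],[0,0,0]], "rot": [[0,0,0],[0,0,0],[0,0,0],[0,0,0],[0,0,0],[0,0,0]], "fingers": [1,1,1,1,1,1]}}

```text
time: 6.2
eef_pos: [612.4, 57.3, 196.4]
ee_rot: [0.025, 1.311, -0.037]
wrist_force: [0.4, -1.0, -0.1]
gripper_width: 0.6
```

```bash
python3 st.py;python3 goto.py 57 15 -10;  python3 - <<'E'
from h import *
r=read_camera("scene"); cv2.imwrite("pics/sc1.png",cv2.resize(r["pixels"][190:310,220:380],None,fx=5,fy=4.9,interpolation=cv2.INTER_CUBIC)[:,:,::-1])
E
```

```text
t 6.2 up,left,front [56.2 28.4 -7.1] ang 26.8 rad 63.0
rot err deg [ 3.300e-01 -2.013e+01  2.000e-02] F wheel [ 0.4 -1.  -0.3] grip 0.6 [-0.04  0.48 -0.19  1.9   0.3   0.54  1.09]
[]
travel cm [ 0.29 -1.35  0.16]
```

View pics/sc1.png

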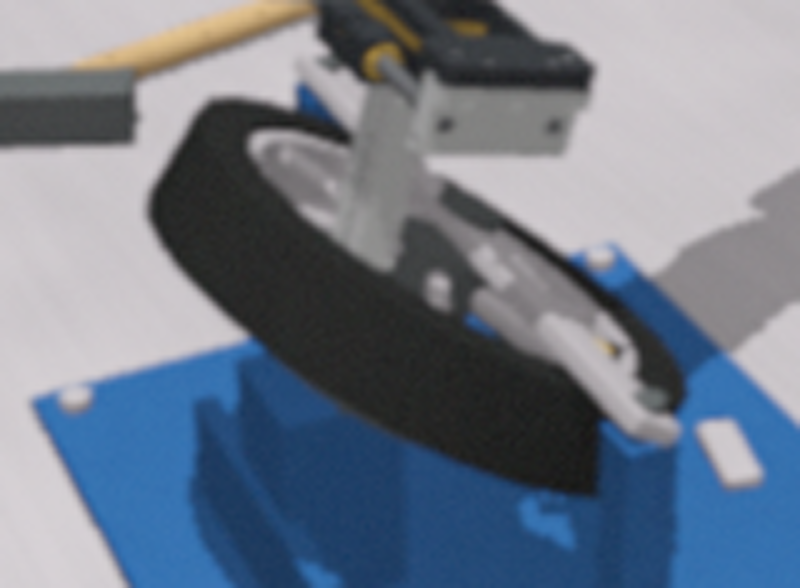

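Call:
{"fn": "move_arm", "kwargs": {"travel": [[0.32,-0.6,0.31],[-0.06,-0.6,0.17],[-0.03,-0.53,0.09],[-0.03,-0.53,0.09],[0,-0.54,0],[0,-0.54,0],[0.03,-0.53,-0.09],[0.03,-0.53,-0.09]], "rot": [[0,0,0],[0,0,0],[0,0,0],[0,0,0],[0,0,0],[0,0,0],[0,0,0],[0,0,0]], "fingers": [1,1,1,1,1,1,1,1]}}

```text
time: 7.3
eef_pos: [616.4, 14.0, 196.5]
ee_rot: [0.025, 1.309, -0.035]
wrist_force: [0.6, 5.3, -0.1]
gripper_width: 0.7
```

```bash
python3 st.py pics/s3.png;python3 goto.py 57 -26 -11
```

```text
t 7.3 up,left,front [ 61.2 -14.7 -10.5] ang -13.5 rad 62.9
rot err deg [  0.36 -19.98  -0.08] F wheel [ 0.2  5.3 -0.3] grip 0.7 [ 0.06  0.48 -0.22  1.9   0.28  0.53  1.19]
[(np.int32(37), array([271.3, 224.8]), array([-41.1,  72.4,  -0. ]), np.float64(119.6))]
travel cm [ 0.18 -0.98 -0.36]
```

View pics/s3.png

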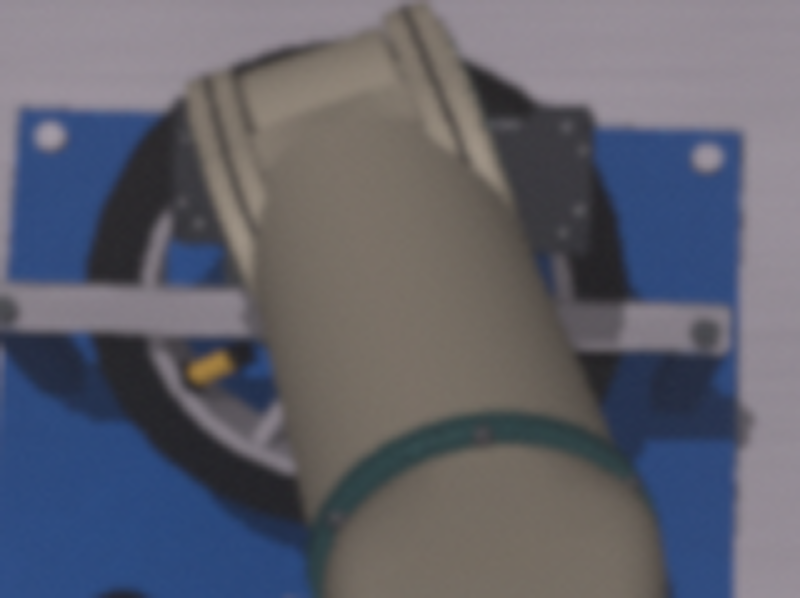

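Call:
{"fn": "move_arm", "kwargs": {"travel": [[0.07,-0.51,-0.18],[0.07,-0.51,-0.18],[0.09,-0.48,-0.24],[0.09,-0.48,-0.24],[0.12,-0.43,-0.32],[0.12,-0.43,-0.32],[0.14,-0.36,-0.38],[0.14,-0.36,-0.38]], "rot": [[0,0,0],[0,0,0],[0,0,0],[0,0,0],[0,0,0],[0,0,0],[0,0,0],[0,0,0]], "fingers": [1,1,1,1,1,1,1,1]}}

```text
time: 8.35
eef_pos: [595.1, -22.0, 182.2]
ee_rot: [0.025, 1.309, -0.037]
wrist_force: [2.2, 4.2, 1.5]
gripper_width: 0.5
```

```bash
python3 st.py
```

```text
t 8.35 up,left,front [ 36.9 -51.6 -10.9] ang -54.4 rad 63.4
rot err deg [ 3.300e-01 -2.003e+01  2.000e-02] F wheel [2.5 4.3 0.1] grip 0.5 [ 0.13  0.47 -0.22  1.97  0.28  0.47  1.24]
[(np.int32(33), array([267.2, 204.5]), array([11.2, 81.5, -0. ]), np.float64(82.1))]
```

Call:
{"fn": "move_arm", "kwargs": {"travel": [[-0.2,0.3,0.3],[-1.5,0.1,0],[-1.5,0,0],[-1.5,0,0],[-1.5,0,0],[0,2.4,0],[0,2.4,0],[0,2.2,0],[0,0,0]], "rot": [[0,0,0],[0,0,0],[0,0,0],[0,0,0],[0,0,0],[0,0,0],[0,0,0],[0,0,0],[0,0,0]], "fingers": [1,1,1,1,1,1,1,1,1]}}

```text
time: 9.52
eef_pos: [584.9, 54.9, 243.5]
ee_rot: [0.023, 1.309, -0.033]
wrist_force: [-0.3, 0.1, -0.4]
gripper_width: 0.4
```

```bash
python3 st.py pics/s4.png; python3 goto.py 57 23 -10
```

```text
t 9.53 up,left,front [60.8 24.8 47.1] ang 22.2 rad 65.7
rot err deg [  0.5  -20.03  -0.1 ] F wheel [-0.4  0.  -0.1] grip 0.4 [ 0.    0.38 -0.25  1.91  0.27  0.62  1.12]
[]
travel cm [ 5.47 -0.01  1.61]
```

View pics/s4.png

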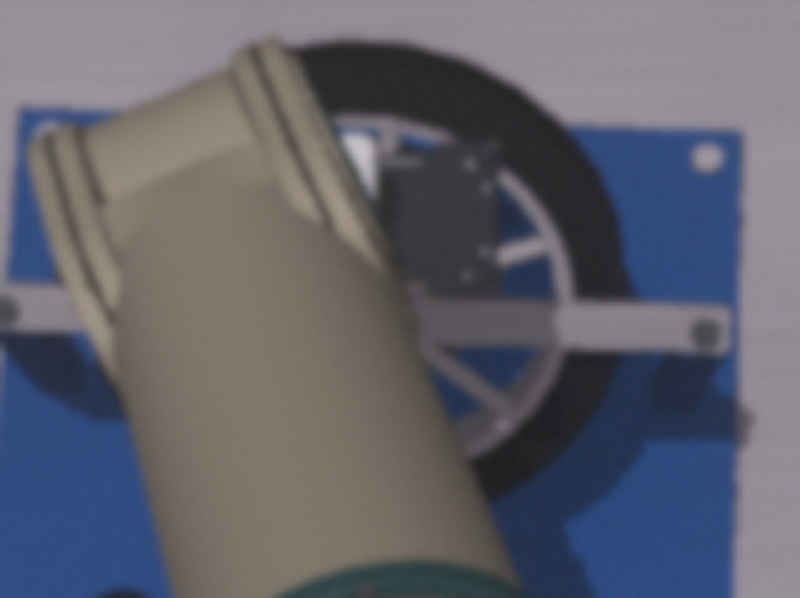

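Call:
{"fn": "move_arm", "kwargs": {"travel": [[1.1,0,0.32],[1.1,0,0.32],[1.1,0,0.32],[1.1,0,0.32],[1.1,0,0.32],[0,0,0]], "rot": [[0,0,0],[0,0,0],[0,0,0],[0,0,0],[0,0,0],[0,0,0]], "fingers": [1,1,1,1,1,1]}}

```text
time: 10.32
eef_pos: [614.4, 51.6, 192.5]
ee_rot: [0.025, 1.312, -0.037]
wrist_force: [-0.1, 0.2, -0.2]
gripper_width: 0.1
```

```bash
python3 st.py
```

```text
t 10.32 up,left,front [ 55.8  22.8 -11.6] ang 22.2 rad 60.3
rot err deg [  0.34 -20.17   0.03] F wheel [-0.2  0.2 -0.1] grip 0.1 [-0.02  0.48 -0.21  1.9   0.32  0.54  1.09]
[]
```

Call:
{"fn": "move_arm", "kwargs": {"travel": [[-0.08,-0.54,0.23],[-0.08,-0.54,0.23],[-0.02,-0.52,0.06],[-0.02,-0.52,0.06],[0,-0.5,0],[0,-0.5,-0.02],[0.02,-0.5,-0.06],[0.05,-0.5,-0.14],[0.07,-0.5,-0.18],[0.07,-0.5,-0.2]], "rot": [[0,0,0],[0,0,0],[0,0,0],[0,0,0],[0,0,0],[0,0,0],[0,0,0],[0,0,0],[0,0,0],[0,0,0]], "fingers": [1,1,1,1,1,1,1,1,1,1]}}

```text
time: 11.62
eef_pos: [612.8, 1.4, 194.0]
ee_rot: [0.025, 1.309, -0.035]
wrist_force: [0.4, 5.0, -0.1]
gripper_width: 0.6
```

```bash
python3 st.py; python3 goto.py 37 -51 -11
```

```text
t 11.62 up,left,front [ 57.3 -27.3 -10.8] ang -25.5 rad 63.5
rot err deg [  0.37 -19.99  -0.09] F wheel [ 0.   5.  -0.2] grip 0.6 [ 0.1   0.48 -0.24  1.91  0.3   0.52  1.19]
[]
travel cm [ 0.7  -2.19 -1.85]
```

Call:
{"fn": "move_arm", "kwargs": {"travel": [[0.09,-0.46,-0.22],[0.09,-0.46,-0.24],[0.12,-0.4,-0.3],[0.12,-0.4,-0.32],[0.14,-0.32,-0.38],[0.14,-0.3,-0.38]], "rot": [[0,0,0],[0,0,0],[0,0,0],[0,0,0],[0,0,0],[0,0,0]], "fingers": [1,1,1,1,1,1]}}

```text
time: 12.42
eef_pos: [595.4, -22.6, 182.2]
ee_rot: [0.025, 1.309, -0.037]
wrist_force: [2.1, 3.6, 0.5]
gripper_width: 0.5
```

```bash
python3 st.py pics/s5.png
```

```text
t 12.43 up,left,front [ 37.2 -52.2 -11.1] ang -54.5 rad 64.1
rot err deg [ 3.300e-01 -2.003e+01  2.000e-02] F wheel [ 1.9  3.7 -0.7] grip 0.5 [ 0.15  0.47 -0.24  1.97  0.3   0.47  1.22]
[]
```

View pics/s5.png

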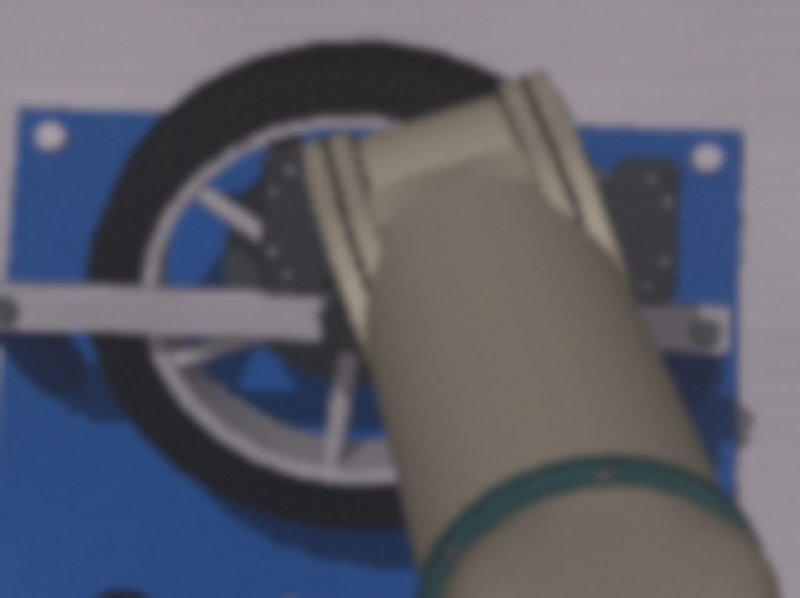

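Call:
{"fn": "move_arm", "kwargs": {"travel": [[-0.2,0.3,0.3],[-1.6,0.1,0],[-1.6,0,0],[-1.6,0,0],[-1.6,0,0],[-1.4,0,0],[0,0,0]], "rot": [[0,0,0],[0,0,0],[0,0,0],[0,0,0],[0,0,0],[0,0,0],[0,0,0]], "fingers": [1,1,1,1,1,1,1]}}

```text
time: 13.35
eef_pos: [578.3, -17.3, 261.7]
ee_rot: [0.025, 1.308, -0.037]
wrist_force: [0.0, 0.4, 1.1]
gripper_width: 0.6
```

```bash
python3 st.py; python3 goto.py -38 -20 60;python3 - <<'E'
from h import *
r=read_camera("top"); draw(r,"pics/d1.png",21)
E
```

```text
t 13.35 up,left,front [ 68.7 -47.7  63.9] ang -34.8 rad 83.6
rot err deg [  0.33 -19.93   0.02] F wheel [0.7 0.4 0.9] grip 0.6 [ 0.2   0.35 -0.31  1.91  0.23  0.65  1.29]
[]
travel cm [ 3.94  2.84 -9.81]
```

View pics/d1.png

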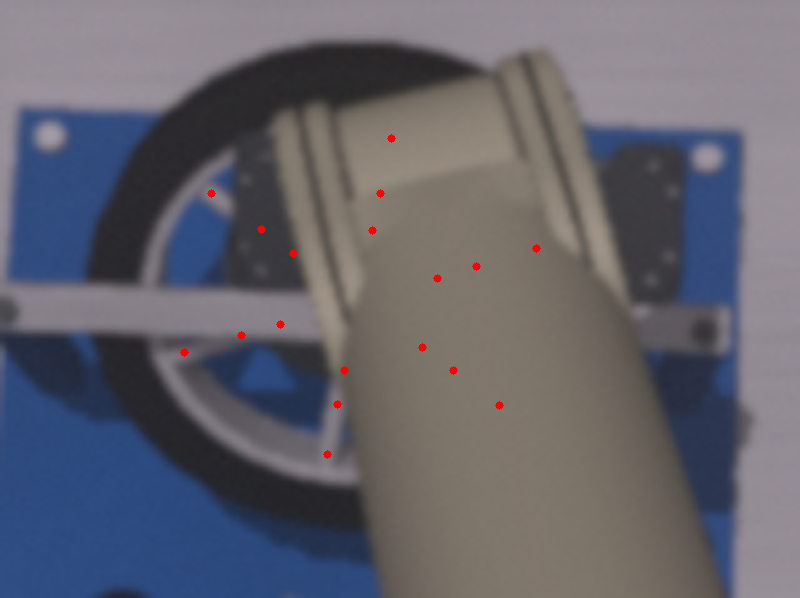

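Call:
{"fn": "move_arm", "kwargs": {"travel": [[0.4,0.5,-1.6],[0.4,0.5,-1.6],[0.5,0.5,-1.6],[0.7,0.5,-1.6],[0.9,0.5,-1.6],[1,0.3,-1.6],[0,0,0]], "rot": [[0,1,0],[0,1,0],[0,1,0],[0,1,0],[0,0,0],[0,0,0],[0,0,0]], "fingers": [1,1,1,1,1,1,1]}}

```text
time: 14.32
eef_pos: [491.5, 14.4, 200.0]
ee_rot: [0.025, 1.383, -0.035]
wrist_force: [0.6, 0.4, -0.0]
gripper_width: 0.7
```

```bash
python3 st.py; python3 goto.py -62 -20 -11
```

```text
t 14.32 up,left,front [-39. -20.  64.] ang -152.8 rad 43.8
rot err deg [ 4.200e-01 -2.426e+01  2.000e-02] F wheel [ 0.5  0.4 -0.4] grip 0.7 [ 0.11  0.34 -0.28  2.13  0.27  0.52  1.16]
[(np.int32(39), array([289.4, 180.7]), array([72.8, 28.7, -0. ]), np.float64(21.5))]
travel cm [7.83 0.01 0.79]
```

Call:
{"fn": "move_arm", "kwargs": {"travel": [[1.3,0,0.13],[1.3,0,0.13],[1.3,0,0.13],[1.3,0,0.13],[1.3,0,0.13],[1.3,0,0.13],[0,0,0]], "rot": [[0,0,0],[0,0,0],[0,0,0],[0,0,0],[0,0,0],[0,0,0],[0,0,0]], "fingers": [1,1,1,1,1,1,1]}}

```text
time: 15.25
eef_pos: [515.5, 12.9, 124.9]
ee_rot: [0.026, 1.382, -0.036]
wrist_force: [0.6, -0.8, 1.0]
gripper_width: 0.3
```

```bash
python3 st.py pics/s6.png
```

```text
t 15.25 up,left,front [-62.4 -20.4 -11.4] ang -161.9 rad 65.6
rot err deg [  0.35 -24.18   0.04] F wheel [ 1.  -0.7  0.4] grip 0.3 [ 0.03  0.49 -0.18  2.15  0.37  0.34  1.07]
[(np.int32(39), array([289.4, 180.9]), array([72.4, 28.9, -0. ]), np.float64(21.7))]
```

View pics/s6.png

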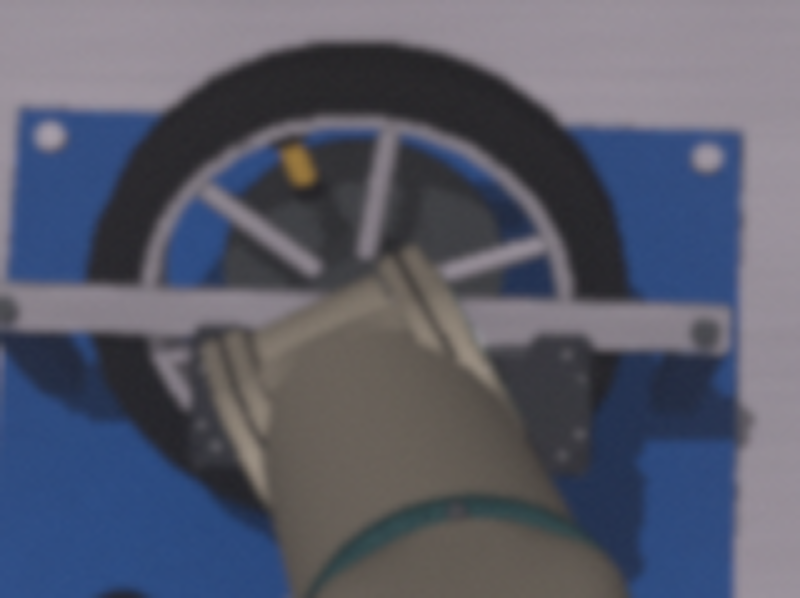

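Call:
{"fn": "move_arm", "kwargs": {"travel": [[0,0.5,0],[0,0.5,0],[0,0.4,0],[0,0.4,0],[0,0.4,0],[0,0,0]], "rot": [[0,0,0],[0,0,0],[0,0,0],[0,0,0],[0,0,0],[0,0,0]], "fingers": [1,1,1,1,1,1]}}

```text
time: 16.05
eef_pos: [517.1, 34.1, 126.4]
ee_rot: [0.026, 1.379, -0.038]
wrist_force: [-0.5, -4.0, 1.6]
gripper_width: 0.2
```

```bash
python3 st.py
```

```text
t 16.05 up,left,front [-61.1   0.8 -10.5] ang 179.2 rad 61.1
rot err deg [  0.31 -24.03   0.1 ] F wheel [ 0.6 -4.   1.5] grip 0.2 [-0.03  0.49 -0.16  2.15  0.37  0.34  1.02]
[(np.int32(40), array([295.9, 179.1]), array([77.3, 13.7,  0. ]), np.float64(10.0))]
```

Call:
{"fn": "move_arm", "kwargs": {"travel": [[0,0.3,0],[0,0.3,0],[0,0.3,0],[0,0,0]], "rot": [[0,0,0],[0,0,0],[0,0,0],[0,0,0]], "fingers": [1,1,1,1]}}

```text
time: 16.6
eef_pos: [516.6, 43.4, 125.8]
ee_rot: [0.026, 1.381, -0.037]
wrist_force: [-1.2, -3.0, 1.5]
gripper_width: 0.6
```

```bash
python3 st.py
```

```text
t 16.6 up,left,front [-62.2  10.1 -10.4] ang 170.7 rad 63.0
rot err deg [  0.34 -24.14   0.08] F wheel [ 0.  -3.   1.9] grip 0.6 [-0.05  0.49 -0.16  2.15  0.37  0.35  1.01]
[(np.int32(43), array([301. , 178.8]), array([78.4,  1.7, -0. ]), np.float64(1.2))]
```

Call:
{"fn": "move_arm", "kwargs": {"travel": [[0,-0.3,0],[0,-0.5,0],[0,-0.2,0],[-1.5,0,0],[-2,0,0],[-2.5,0,0],[-3,0,-1.5],[-2,0,-4],[0,0,-4],[0,0,0]], "rot": [[0,0,0],[0,0,0],[0,0,0],[0,0,0],[0,0,0],[0,0,0],[0,0,0],[0,0,0],[0,0,0],[0,0,0]], "fingers": [1,1,1,1,1,1,1,1,1,1]}}

```text
time: 17.9
eef_pos: [399.8, 38.5, 215.7]
ee_rot: [0.024, 1.382, -0.036]
wrist_force: [0.2, -0.3, 0.3]
gripper_width: 0.8
```

```bash
python3 st.py; python3 - <<'E'
from h import *
r=read_camera("top"); t=topang(r); draw(r,"pics/d2.png",t[0][3]); cv2.imwrite("pics/full.png",r["pixels"][:,:,::-1])
E
```

```text
t 17.9 up,left,front [-106.    -0.2  130. ] ang -179.9 rad 106.0
rot err deg [  0.42 -24.17   0.06] F wheel [ 0.4 -0.3  0.1] grip 0.8 [ 0.05  0.18 -0.31  2.3   0.24  0.5   1.08]
[(np.int32(43), array([301. , 178.8]), array([78.4,  1.7, -0. ]), np.float64(1.2))]
```

View pics/d2.png

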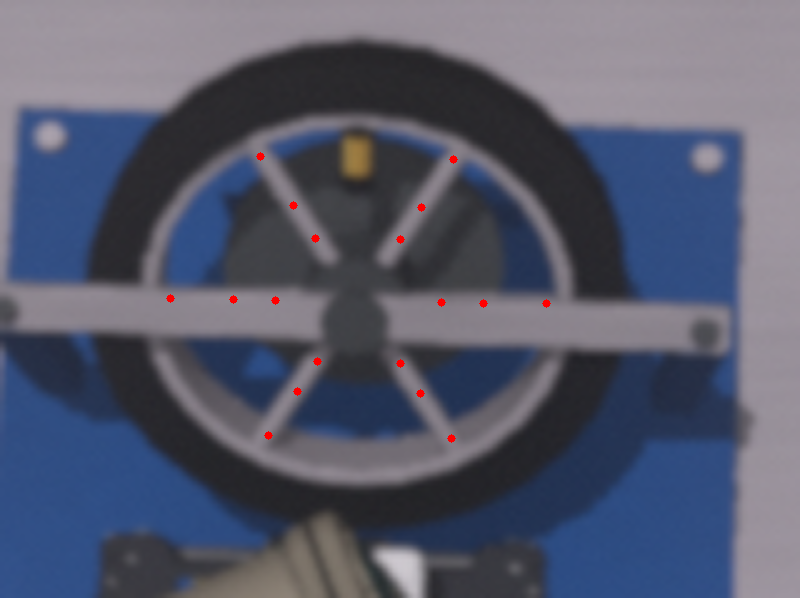

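View pics/full.png

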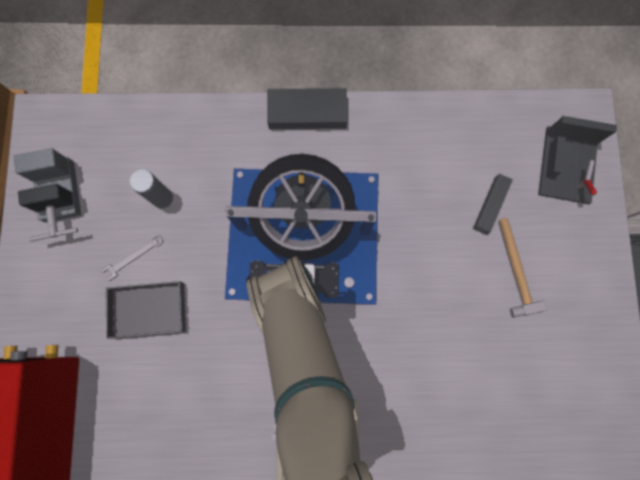

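The stem is at 12 o'clock and has not shifted since the fingers withdrew. The fingers are clear, at about 215 mm height. The other loose items sit where they were; the dust cap and shim are hidden under the arm here. I'll hand it in.

```bash
python3 - <<'E'
from cell import *
print(hand_in())
E
```

```text
the job is handed in; nothing more can be done
None
```

The valve stem is at the top of the wheel. I turned the wheel about 150° clockwise with the closed fingertips in three slow pushes on the spokes. Two pushes were above the bar (about 69° and 60°) and one was below it (about 20°). I then drew the fingers clear and handed the job in at about 18 s.

- **Stem position:** the last top picture puts the stem 1.2° from twelve o'clock, about 1.7 mm to the side against the 10 mm allowed. The reading was the same before and after the fingers came out, so the wheel is standing still.
- **Forces:** I read the wrist force at stops, not continuously, and it stayed around 5 N or less. It was near zero once the fingers were clear.
- **Tilt:** one wrist joint came close to its limit, so I pushed with the fingers tilted 20–24° from the axle instead of straight along it.
- **Loose things:** the can, wrench, hammer, tube, tray and nut look unmoved. The dust cap and shim were hidden under the arm in the last picture, so I could not check them. The fingertips stayed more than 100 mm above the base plate.

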